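# Fit a bayonet water-filter cartridge

## Task

Fit the new blue-handled filter cartridge into the socket of the water-filter head: lower it with its two lugs in the slots, push it down gently against the spring until you feel it bottom, turn it clockwise (seen from above) just under a quarter turn, and let the spring lift it into its lock. Use light hand force, never more than about 35 N on the head, then let go; leave the spent grey-handled cartridge, the bowl, jar, tin and mug where they stand.

Things in the scene. Friction and masses are not known exactly. Their poses are not given: they have to be found in the camera images.
- cartridge_mid (a point): Centre, 47 mm above the underside, of the loose new filter cartridge (95 mm high, about 0.28 kg, upright at the start, z up): white round body 50 mm across, blue cap disc 62 mm across from 5 to 15 mm above this point. Below its lugs the nose tapers to 36 mm across at the underside. It fits either way round.
- cartridge_grip (a point): Middle of the new cartridge's blue upright bar handle, 32 mm above cartridge_mid, on the axis. The bar is 50 mm long along x, 16 mm thick along y and 33 mm high (16.5 mm above and below this point). Grip it from above across its thickness.
- cartridge_lugs (a point): Point on the new cartridge's axis at the mid-height of its two blue lugs, 27 mm below cartridge_mid. The lugs are opposite, in line with the bar handle (at +x and -x), reach 34 mm from the axis, and each is 12 mm wide and 8 mm high (4 mm above and below this point).
- spent_mid (a point): Same point as cartridge_mid on the spent cartridge: same shape but tan body and grey handle. Not to be used or moved. The two cartridges may stand in either place.
- head: Filter head, fixed to the counter: grey base 130 mm square, round grey tower 98 mm across and 70 mm high, and on its +x side a manifold block with brass stubs and a gauge (65 to 115 mm from the tower's axis, all below 85 mm). Origin on the tower's axis at counter level, z up, x along the lug slots.
- socket (a point): Centre of the socket's mouth at the tower's top, 70 mm above the counter; axes as the head. Bore 55 mm across in a white flange 4 mm thick. Two slots 16 mm wide at +x and -x, reaching 37 mm from the axis and marked green on the rim, let the lugs down. A spring plunger meets the nose with cartridge_mid 25 mm above this point: it pushes up 5 N there, plus 0.35 N per mm further.
- ledge (a point): On the axis at the mean height of the hidden ledge, 15 mm below socket. Clockwise from the slots the lugs must pass under this ledge: its underside is up to 7 mm above or below this point, unit to unit, unseen. A floor under the lugs leaves 2.5 mm between clearing it and bottoming; bottoming comes with cartridge_mid -1.5 to 12.5 mm above socket: feel for it. It does not turn the other way.
- lock (a point): Red mark on the rim, 43 mm from the axis, at the lock angle. The ledge ends 1.29 rad clockwise (from above) of the slots; there is the pocket (middle 1.40 rad), where the spring lifts the lugs to the flange's underside, and a solid stop at about 1.53 rad. Locked, cartridge_mid rests 19 mm above socket.
- bowl: Bystander: steel bowl 150 mm across, 70 mm high; origin under its centre.
- tub: Bystander: clear jar with red cap, 70 mm across, 90 mm high; origin under its centre.
- tin: Bystander: tin with yellow band, 74 mm across, 100 mm high; origin under its centre.
- mug: Bystander: blue mug 80 mm across, 95 mm high; origin under its centre.
Things that resemble listed ones, but are neither listed nor needed, are in the scene too. Of the things that look like the part that bears cartridge_mid, take the one that is farthest to the robot's right at the start.

How it is judged:
By the outcome, as a careful person would: the job done as asked, in the order asked, and still so for the second after the job is handed in, with the robot touching nothing.
It also fails if it takes over 58 s, if anything falls off the work surface, if the arm or the gripper's body presses on something with over 40 N, if the wrist force passes 120 N, or if a joint passes its speed limit or range.

## Robot

A 6-joint arm with a two-finger parallel gripper is mounted at the origin on the work surface. World frame = base frame: x ahead of the robot, y to its left, z up, the work surface at z = 0. Lengths are in m, angles in rad, forces in N, time in s.
With the tool pointing down it reaches from about 0.4 to 0.825 m from the base axis. Payload 7 kg.
Tool frame: the origin (TCP) lies on the centre line of the jaws, within the pads' length; the fingertips stand arm.tip_reach ahead of it and the grasp point (between the pads) lies 5 mm behind it (arm.tip_reach is the distance from the TCP to the fingertips, in m); z points along the fingers, y is the line along which they close (so a half turn about z gives the same grasp; the last joint's range is limited). The gripper opens to 88 mm and grips with 3 to 60 N. Pads are 19 mm wide; open, the fingers measure 130 mm over their backs; the gripper's body (78 mm by 193 mm) begins 47 mm behind the grasp point.
Start: joints at [1.474, 0.359, 0.012, 0, -1.224, -0.288], TCP at [0.253, 0.626, 0.241] pointing down, gripper open.
Joint ranges: [-3.07, 3.07], [-1.43, 2.12], [-1.02, 1.25], [-3.03, 1.67], [-3.05, -0], [-3.03, 3.03]. Speed limits (rad/s): [2.39, 2.39, 3.01, 3.14, 3.14, 3.14].

## Interface

Orientations are given as [roll, pitch, yaw] about the fixed x, y, z axes, in that order (R = Rz(yaw) Ry(pitch) Rx(roll)).
In Python, from station import status, optics, order, arm gives the robot as it stands. The module is installed in compiled form; this text tells all that it offers.
- The arm moves only by the shell command python3 -m jog 'ROWS' [FORCE]. ROWS is JSON, a list of rows, each a list of 3 entries, a list of its own where there are three numbers: the gripper command: -1 is shut, 1 is fully open, values between are in proportion, then the shift along the tool's x, y, z in mm, then the turn about the tool's z in rad. A call has 1 to 20 rows; each row is the pose to reach, as a shift and turn from the pose commanded when the call began, along the tool's axes at that moment; what a row does not reach only later rows make up. A row lasts 1/8 s, in which the tool goes at most 62.5 mm and 10.7 degrees, less where a joint would pass 70% of its speed; a pose out of reach is approached as far as the arm can. A call with a gripper value outside its range is refused whole. The fingers move at their own pace and stop on an object; FORCE is the grip in N (left out, the last holds). Time passes only in rows, so rows that repeat a pose let the fingers close. It gives the time, the measured TCP pose, the force, the opening and the grip force at its end, in the units of the state.
- status.get_state(): the state, without advancing time (a new reading comes with each control period).
- optics.grab_frame(name): name is "scene" or "top" or "wrist"; returns a dict with "color" (384x512x3 uint8, red, green, blue), "mtx" (3x3 intrinsics, pixels), "k1" (the pictures are not rectified: a ray, as slopes to the right and down, at radius r is drawn at 1 + k1 r^2 times it, then the intrinsics apply), "cam_to_world" (4x4, takes a point from camera to world coordinates). Camera axes: x right, y down, z forward; pixel columns grow to the right and rows downward; lengths in m; the calibration is good to about 2 mm. A picture is of the moment at which its call begins. There is no depth.
- order.job_done(): hands the job in; it is judged then, once.
The state is a dict: "t": time; "q": joint angles; "qd": joint speeds; "joint_efforts": joint torques, N m; "eef_pos": TCP position; "ee_rot": TCP orientation; "force": force on the tool from outside, world axes, zero at the start; "moment": the same for the moment, N m; "width": finger opening in m; "gripper_force": force on a finger pad.
Only numpy, scipy, OpenCV 4.12 (cv2) and the standard library are available. Lean on these libraries where they do the work, as an engineer would, in place of code of your own. Each camera call takes 0.05 s, during which the arm holds its last target. There are 200 camera calls.

## Working session

There is one attempt and no reset: what is moved stays moved. The work goes in short steps, Python scripts to look and compute and a shell command to move; the robot and the scene stay as the last step left them, time stands still between calls to the robot, and variables do not carry over. Pictures are saved under pics/ and viewed, at most 10 in all, crops included, and the job is handed in when it is done.

```bash
mkdir -p pics; cat > h.py <<'E'
import numpy as np,cv2
from station import status,optics,order,arm
def grab(n,f):
    d=optics.grab_frame(n); cv2.imwrite('pics/'+f+'.png',d['color'][:,:,::-1]); np.save('pics/'+f+'.npy',d,allow_pickle=True); return d
def load(f): return np.load('pics/'+f+'.npy',allow_pickle=True).item()
def ray(d,uv):
    K=np.array(d['mtx']); x=np.linalg.inv(K)@[uv[0],uv[1],1.]; r=np.array(x[:2]); s=r.copy()
    for _ in range(30): s=r/(1+d['k1']*(s@s))
    T=np.array(d['cam_to_world']); v=T[:3,:3]@[s[0],s[1],1]; return T[:3,3],v/np.linalg.norm(v)
def plane(d,uv,z):
    o,v=ray(d,uv); return o+v*(z-o[2])/v[2]
def proj(d,p):
    T=np.array(d['cam_to_world']); c=T[:3,:3].T@(np.array(p)-T[:3,3]); s=c[:2]/c[2]; s=s*(1+d['k1']*(s@s)); return (np.array(d['mtx'])@[s[0],s[1],1])[:2]
E
python3 - <<'E'
from h import *
a=[grab(n,n+'0') for n in('scene','top')]
for d in a: print(d['mtx'],d['k1'],np.round(d['cam_to_world'],3))
s=status.get_state(); print(s['t'],s['eef_pos'],s['ee_rot'],s['force'],s['width'],arm.tip_reach)
E
```

```text
[[418.77004135   0.         255.35570604]
 [  0.         418.77004135 190.06673337]
 [  0.           0.           1.        ]] 0.03130654922366037 [[-0.566  0.621 -0.542  1.129]
 [ 0.824  0.437 -0.36   0.45 ]
 [ 0.014 -0.65  -0.759  0.912]
 [ 0.     0.     0.     1.   ]]
[[449.95331383   0.         263.67384149]
 [  0.         449.95331383 188.79712554]
 [  0.           0.           1.        ]] 0.02210506142827184 [[ 0.025 -0.993  0.119  0.364]
 [-1.    -0.026 -0.005  0.029]
 [ 0.008 -0.118 -0.993  1.408]
 [ 0.     0.     0.     1.   ]]
0.1 [0.25325424 0.62525762 0.23972028] [ 3.14011721e+00 -1.59203212e-04 -3.84858259e-01] [0.11600885 0.63617879 0.51661046] 0.08782279019561795 0.014
```

View pics/top0.png

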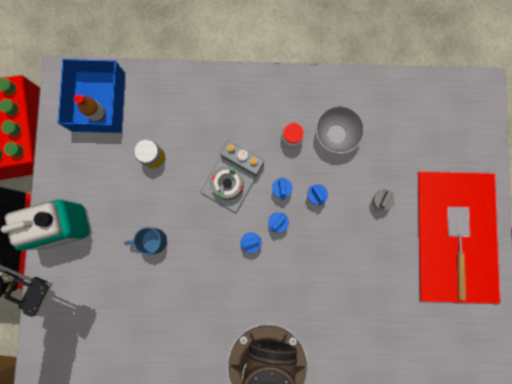

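View pics/scene0.png

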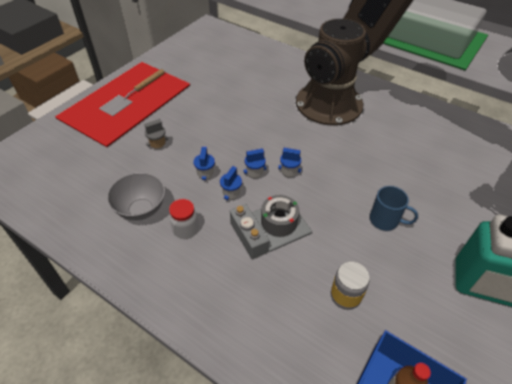

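The top view shows the tower at (227,183), four blue cartridges at (282,188), (317,195), (278,223) and (250,243), and the spent one at (383,201). The rightmost (-y) blue one is at (317,195). The scene view shows the same objects, with that cartridge at about (204,162). Next I'll zoom in on both views.

```bash
python3 - <<'E'
from h import *
t,s=load('top0'),load('scene0')
for d,n in((t,'top'),(s,'scene')):
    hsv=cv2.cvtColor(d['color'],cv2.COLOR_RGB2HSV)
    m=((hsv[...,0]>103)&(hsv[...,0]<122)&(hsv[...,1]>150)).astype(np.uint8)
    k,l,st,c=cv2.connectedComponentsWithStats(m)
    for i in range(1,k):
        if st[i,4]>40: print(n,st[i],c[i].round(1),plane(d,c[i],.07).round(3))
print(proj(t,[0,0,0]))
crop=lambda d,x,y,w,h,k:cv2.resize(d['color'][y:y+h,x:x+w,::-1],None,fx=k,fy=k,interpolation=cv2.INTER_CUBIC)
A=crop(t,195,135,65,80,6); B=crop(t,295,170,48,48,8); C=crop(s,225,180,90,80,4); D=crop(s,180,140,45,45,8)
W=np.zeros((590,780,3),np.uint8); W=np.zeros((600,800,3),np.uint8)
A=cv2.resize(A,(350,300*350//300 if 0 else 300)) if 0 else crop(t,195,135,65,60+15,4)
W[:300,:260]=A; W[:288,300:588]=cv2.resize(B,(288,288)); W[300:600,:337]=cv2.resize(C,(337,300)); W[300:600,400:700]=cv2.resize(D,(300,300))
cv2.imwrite('pics/c1.png',W)
E
```

```text
top [  58   60   66   72 3765] [91.4 93.9] [0.802 0.555 0.07 ]
top [273 179  19  21 293] [281.8 188. ] [ 0.528 -0.032  0.07 ]
top [308 185  19  20 298] [317.1 194.2] [ 0.512 -0.138  0.07 ]
top [269 213  19  20 303] [278.  222.3] [ 0.425 -0.023  0.07 ]
top [241 233  20  20 307] [250.4 242.5] [0.364 0.058 0.07 ]
scene [194 148  20  22 266] [203.7 160.5] [ 0.521 -0.13   0.07 ]
scene [281 149  19  19 285] [290.3 158. ] [0.371 0.064 0.07 ]
scene [245 150  20  19 293] [254.9 159. ] [ 0.433 -0.016  0.07 ]
scene [221 167  20  23 306] [230.7 180.2] [ 0.537 -0.024  0.07 ]
scene [ 358  332  107   52 2347] [401.8 363.1] [0.729 0.536 0.07 ]
[266.62917341 365.03150815]
```

View pics/c1.png

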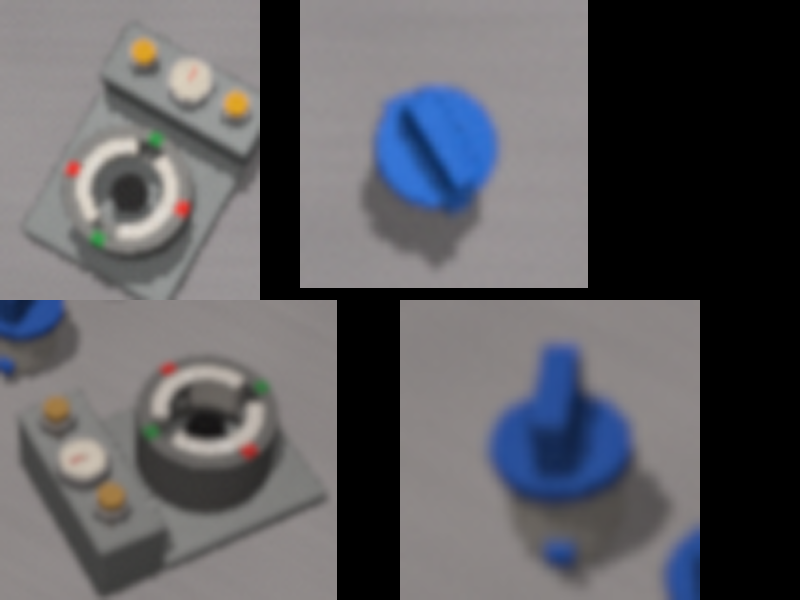

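The crops show the green slot marks at about -30° and the cartridge's bar at about +29°. Next I'll measure them.

```bash
cat >> h.py <<'E'
def blobs(d,lo,hi,box=None,amin=3,sat=110):
    hsv=cv2.cvtColor(d['color'],cv2.COLOR_RGB2HSV); h=hsv[...,0].astype(int)
    m=(((h>=lo)&(h<=hi)) if lo<hi else ((h>=lo)|(h<=hi)))&(hsv[...,1]>sat)
    if box is not None:
        b=np.zeros(m.shape,bool); b[box[1]:box[3],box[0]:box[2]]=1; m&=b
    k,l,st,c=cv2.connectedComponentsWithStats(m.astype(np.uint8)); return [(st[i,4],c[i]) for i in range(1,k) if st[i,4]>=amin]
def shift(p,yaw_to):
    "mm shift in tool axes & turn from present pose to world TCP p, yaw"
    s=status.get_state(); y=s['ee_rot'][2]; v=(np.array(p)-s['eef_pos'])*1000
    a=-(yaw_to-y); return np.round([v[0]*np.cos(y)+v[1]*np.sin(y), v[0]*np.sin(y)-v[1]*np.cos(y), -v[2]],1),round(a,3)
E
python3 - <<'E'
from h import *
t,s=load('top0'),load('scene0')
for d,b in((t,(205,160,247,205)),(s,(258,190,302,226))):
    for nm,lo,hi in(('g',45,85),('r',172,8)):
        B=blobs(d,lo,hi,b); P=[plane(d,c,.07) for a,c in B]; print(nm,[(a,c.round(1),p.round(4)) for (a,c),p in zip(B,P)])
        if len(P)==2: print(' mid',(P[0]+P[1])/2,np.degrees(np.arctan2(*(P[1]-P[0])[1::-1])),np.linalg.norm(P[1]-P[0]))
# cap disc height 0.062 centre from outline in top; use two-view triangulation of cap ellipse
print(shift([.53,.11,.24],-.385), shift([.515,-.134,.24],.51))
E
```

```text
g [(np.int32(4), array([233.5, 169.5]), array([0.5802, 0.1147, 0.07  ])), (np.int32(8), array([219. , 194.5]), array([0.5035, 0.1555, 0.07  ]))]
 mid [0.54188151 0.13508799 0.07      ] 151.9918688868611 0.08689816723137699
r [(np.int32(9), array([212.9, 176.7]), array([0.5569, 0.1758, 0.07  ])), (np.int32(13), array([240.4, 186.6]), array([0.5289, 0.0924, 0.07  ]))]
 mid [0.54287693 0.13407816 0.07      ] -108.52668637708875 0.08795497500555624
g [(np.int32(5), array([265.2, 214.6]), array([0.5802, 0.1172, 0.07  ]))]
r [(np.int32(10), array([269.5, 198. ]), array([0.5285, 0.0964, 0.07  ])), (np.int32(14), array([291.3, 220.1]), array([0.5572, 0.1802, 0.07  ]))]
 mid [0.54283193 0.13828757 0.07      ] 71.11278048746682 0.0885696469758046
(array([ 4.499e+02,  3.737e+02, -3.000e-01]), np.float64(0.0)) (array([ 5.276e+02,  6.055e+02, -3.000e-01]), np.float64(-0.895))
```

```bash
python3 -m jog '[[0,[528,606,0],-0.9],[0,[528,606,0],-0.9],[0,[528,606,0],-0.9],[0,[528,606,0],-0.9],[0,[528,606,0],-0.9],[0,[528,606,0],-0.9],[0,[528,606,0],-0.9],[0,[528,606,0],-0.9],[0,[528,606,0],-0.9],[0,[528,606,0],-0.9],[0,[528,606,0],-0.9],[0,[528,606,0],-0.9],[0,[528,606,0],-0.9],[0,[528,606,0],-0.9],[0,[528,606,0],-0.9],[0,[528,606,0],-0.9],[0,[528,606,0],-0.9],[0,[528,606,0],-0.9]]' && python3 - <<'E'
from h import *
d=grab('wrist','w1'); s=status.get_state(); print(s['q'],s['qd'],s['force'],s['eef_pos'],s['ee_rot']); print(np.round(d['cam_to_world'],3),d['mtx'],d['k1'])
E
```

```text
t: 2.35
eef_pos: [0.5153, -0.1335, 0.2408]
ee_rot: [3.141, -0.0, 0.517]
force: [-0.0, -0.4, -0.3]
width: 0.0441
gripper_force: 0.0
[ 1.14817442e-01  1.23386625e-01 -3.01210042e-01 -5.27340273e-06
 -1.14569396e+00  1.97234339e+00] [-6.29680388e-03  2.59271908e-03  1.57847456e-03  3.71905068e-05
  4.47530448e-04  3.84990952e-04] [-0.38908132 -0.13811924 -0.10096188] [ 0.51536277 -0.13363544  0.24080293] [ 3.14139943e+00 -4.67350998e-04  5.16362373e-01]
[[ 0.494 -0.843 -0.213  0.571]
 [-0.869 -0.479 -0.122 -0.101]
 [ 0.001  0.246 -0.969  0.385]
 [ 0.     0.     0.     1.   ]] [[334.52309477   0.         259.38038068]
 [  0.         334.52309477 197.42155552]
 [  0.           0.           1.        ]] -0.00947593903600776
```

View pics/w1.png

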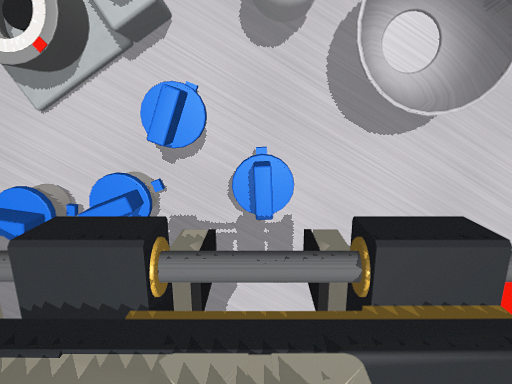

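The wrist view shows the target cartridge's cap at (263,185), with its bar nearly vertical in the image and its lug at (262,150). No neighbour is within reach of the fingers. Now a finer measurement.

```bash
cat >> h.py <<'E'
from scipy.optimize import least_squares
def circ(P,r):
    f=lambda c:np.hypot(P[:,0]-c[0],P[:,1]-c[1])-r
    q=least_squares(f,P[:,:2].mean(0),loss='soft_l1',f_scale=.0005); return q.x,np.abs(f(q.x))
E
python3 - <<'E'
from h import *
d=load('w1'); img=d['color']; hsv=cv2.cvtColor(img,cv2.COLOR_RGB2HSV)
m=((hsv[...,0]>100)&(hsv[...,0]<125)&(hsv[...,1]>150)).astype(np.uint8); b=np.zeros_like(m); b[140:228,225:305]=1; m*=b
c=max(cv2.findContours(m,0,cv2.CHAIN_APPROX_NONE)[0],key=len)[:,0].astype(float)
P=np.array([plane(d,u,.062) for u in c]); x,e=circ(P,.031); print('cap',x,np.median(e),(e<.001).mean(), proj(d,[*x,.062]))
for r in (147,149,151,165,175,185,195,205,212,216): 
    cols=np.flatnonzero(m[r]); print(r,cols.min(),cols.max(), [ (int(k),int(v)) for k,v in zip(range(cols.min(),cols.max()),np.diff(hsv[r,:,2].astype(int))[cols.min():cols.max()]) if abs(v)>12])
for r in(147,149,151):
    cols=np.flatnonzero(m[r]); q=plane(d,(cols.mean(),r),.024)[:2]; print(q,np.degrees(np.arctan2(*(q-x)[::-1])),np.hypot(*(q-x)))
# same cap in top,scene
for n in('top0','scene0'):
    t=load(n);h=cv2.cvtColor(t['color'],cv2.COLOR_RGB2HSV);u=proj(t,[*x,.062]);print(n,u)
E
```

```text
cap [ 0.51231108 -0.13845146] 0.0010806062853681818 0.4166666666666667 [262.53879602 185.12767021]
147 256 266 [(256, -17), (260, 41)]
149 256 266 []
151 256 266 []
165 239 286 [(239, 74), (240, 37), (251, -76), (252, -19), (253, -40), (254, 16), (258, -20), (259, 25), (269, 23), (270, 100), (285, -63)]
175 234 291 [(234, 16), (248, -74), (252, -18), (253, 53), (254, 29), (269, -24), (270, -31), (271, 58)]
185 232 293 [(232, 52), (247, -69), (254, 62), (255, 19), (270, -16), (271, 28)]
195 234 291 [(234, 49), (248, -67), (253, -19), (254, 55), (255, 27), (270, -23), (271, -20), (272, 47)]
205 240 284 [(240, 54), (249, -73), (255, 66), (256, 20), (270, -19), (271, -33), (272, 53)]
212 250 274 [(250, 24), (254, -31), (255, 82), (256, 22), (271, -14), (273, 21)]
216 256 272 [(256, 16), (262, 14), (263, 66), (264, -81), (267, 13), (268, 65), (269, -78), (271, -13)]
[ 0.54089137 -0.12063851] 31.933644848272973 0.03367690617554658
[ 0.53903572 -0.1216964 ] 32.08572490322616 0.03154264778233635
[ 0.53717474 -0.12275734] 32.260413304120185 0.029402496248621717
top0 [316.97507817 194.37376893]
scene0 [203.41802617 159.53257307]
```

```bash
python3 - <<'E'
from h import *
d=load('w1')
a=plane(d,(262.0,175),.0955);b=plane(d,(263.6,208),.0955);print(a,b,np.degrees(np.arctan2(*(a-b)[1::-1])))
x=np.array([.5123,-.1385]);v=(a-b)[:2];v/=np.linalg.norm(v);w=x-b[:2];print('lateral mm',1000*(v[0]*w[1]-v[1]*w[0]))
e=plane(d,(263.7,219),.0955);print('bar end dist',np.linalg.norm(e[:2]-x))
for y in(30.5,): print(shift([.5123,-.1385,.0795],np.radians(y)))
E
```

```text
[ 0.52605633 -0.12967523  0.0955    ] [ 0.50059638 -0.14587387  0.0955    ] 32.466147119079224
lateral mm -0.06111770414503337
bar end dist 0.024217608311765382
(array([ -5.1,   2.7, 161.3]), np.float64(-0.016))
```

```bash
python3 -m jog '[[0,[-5,2.7,40],-0.047],[0,[-5,2.7,80],-0.047],[0,[-5,2.7,115],-0.047],[0,[-5,2.7,140],-0.047],[0,[-5,2.7,155],-0.047],[0,[-5,2.7,161],-0.047],[0,[-5,2.7,161],-0.047],[-0.4,[-5,2.7,161],-0.047],[-1,[-5,2.7,161],-0.047],[-1,[-5,2.7,161],-0.047],[-1,[-5,2.7,161],-0.047],[-1,[-5,2.7,161],-0.047],[-1,[-5,2.7,161],-0.047]]' 40
```

```text
t: 4.03
eef_pos: [0.5125, -0.1391, 0.0799]
ee_rot: [3.141, -0.0, 0.562]
force: [-1.2, 0.0, 4.9]
width: 0.0158
gripper_force: 40.0
```

```bash
python3 -m jog '[[-1,[0,0,-20],0],[-1,[0,0,-60],0],[-1,[0,0,-110],0],[-1,[0,0,-160],0],[-1,[30,-60,-160],0.18],[-1,[60,-120,-160],0.36],[-1,[90,-180,-160],0.54],[-1,[120,-240,-160],0.72],[-1,[137.6,-277.5,-160],0.9],[-1,[137.6,-277.5,-160],1.059],[-1,[137.6,-277.5,-160],1.059],[-1,[137.6,-277.5,-160],1.059],[-1,[137.6,-277.5,-160],1.059]]' 60 && python3 - <<'E'
from h import *
d=grab('wrist','w2'); s=status.get_state(); print(s['q'],s['force'],s['moment'],s['eef_pos'],s['ee_rot'])
for nm,lo,hi in(('g',45,85),('r',172,8)):
    B=blobs(d,lo,hi,None,15); print(nm,[(a,c.round(1),plane(d,c,.07).round(4)) for a,c in B])
E
```

```text
t: 5.65
eef_pos: [0.4805, 0.1686, 0.2391]
ee_rot: [3.141, 0.001, -0.496]
force: [-0.0, -0.3, -2.9]
width: 0.0156
gripper_force: 60.0
[ 7.23176019e-01  8.56180646e-02 -3.48180446e-01 -1.92681139e-04
 -1.13758645e+00  3.51181902e-01] [-0.7267038  -0.68697749 -3.2099857 ] [ 0.01157103 -0.04454048  0.01025884] [0.48065312 0.16852574 0.2392613 ] [ 3.14110008e+00  3.66660106e-04 -4.96519433e-01]
g [(np.int32(121), array([258.,  57.]), array([0.5789, 0.1154, 0.07  ])), (np.int32(90), array([258.5, 156. ]), array([0.5025, 0.1563, 0.07  ]))]
r [(np.int32(122), array([305.9,  99.5]), array([0.5269, 0.0945, 0.07  ])), (np.int32(117), array([211.4, 116.4]), array([0.5546, 0.1769, 0.07  ]))]
```

View pics/w2.png

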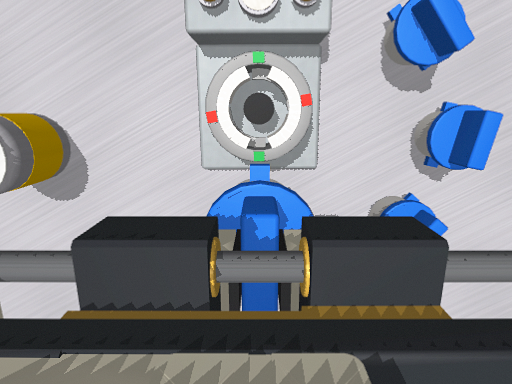

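The wrist view has the socket at (258,107) with its slots vertical in the image, in line with the held cartridge's lug at (260,172). I'll move over it and lower to just above plunger contact.

```bash
python3 -m jog '[[-1,[35,0.4,0],-0.003],[-1,[68.5,0.7,0],-0.003],[-1,[68.5,0.7,40],-0.003],[-1,[68.5,0.7,75],-0.003],[-1,[68.5,0.7,85],-0.003],[-1,[68.5,0.7,90],-0.003],[-1,[68.5,0.7,93],-0.003],[-1,[68.5,0.7,96],-0.003],[-1,[68.5,0.7,98],-0.003],[-1,[68.5,0.7,98],-0.003]]' 60; python3 - <<'E'
from h import *
d=grab('scene','s2');w=grab('wrist','w3')
a=cv2.resize(d['color'][120:260,200:340,::-1],(400,400),interpolation=cv2.INTER_CUBIC);b=cv2.resize(w['color'][90:250,180:340,::-1],(400,400))
cv2.imwrite('pics/c2.png',np.hstack([a,b])); s=status.get_state(); print(s['force'],s['moment'],s['eef_pos'])
E
```

```text
t: 6.95
eef_pos: [0.5407, 0.1359, 0.1417]
ee_rot: [-3.141, -0.0, -0.494]
force: [0.8, -0.0, -2.7]
width: 0.0155
gripper_force: 60.0
[-0.56284994 -0.49266545 -2.22653277] [-0.02768124 -0.03214326  0.01942651] [0.54075331 0.13586278 0.14176693]
```

View pics/c2.png

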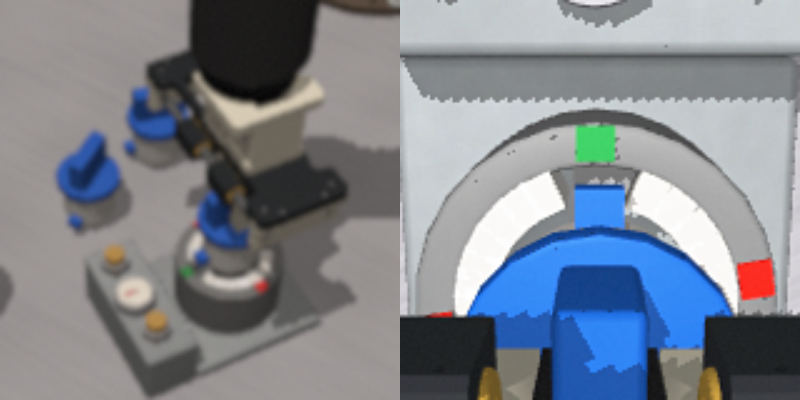

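```bash
python3 -m jog '[[-1,[0,0,2],0],[-1,[0,0,4],0],[-1,[0,0,6],0],[-1,[0,0,8],0],[-1,[0,0,10],0],[-1,[0,0,12],0],[-1,[0,0,12],0]]' 60
```

```text
t: 7.92
eef_pos: [0.5406, 0.1357, 0.1294]
ee_rot: [3.141, 0.0, -0.494]
force: [-1.0, 0.3, -2.6]
width: 0.0157
gripper_force: 60.0
```

```bash
python3 -m jog '[[-1,[0,0,2],0],[-1,[0,0,4],0],[-1,[0,0,6],0],[-1,[0,0,8],0],[-1,[0,0,9],0],[-1,[0,0,9],0]]' 60
```

```text
t: 8.68
eef_pos: [0.5409, 0.1359, 0.1207]
ee_rot: [-3.141, -0.0, -0.494]
force: [-1.1, -0.1, 3.9]
width: 0.0157
gripper_force: 60.0
```

```bash
python3 -m jog '[[-1,[0,0,1],0],[-1,[0,0,2],0],[-1,[0,0,3],0],[-1,[0,0,4],0],[-1,[0,0,4],0]]' 60
```

```text
t: 9.3
eef_pos: [0.5409, 0.1359, 0.1167]
ee_rot: [-3.141, -0.0, -0.494]
force: [-1.0, -0.0, 6.1]
width: 0.0158
gripper_force: 60.0
```

```bash
python3 -m jog '[[-1,[0,0,1],0],[-1,[0,0,1],0]]' 60;python3 -m jog '[[-1,[0,0,1],0],[-1,[0,0,1],0]]' 60
```

```text
t: 9.55
eef_pos: [0.5409, 0.1359, 0.1157]
ee_rot: [-3.141, -0.0, -0.494]
force: [-0.6, -0.0, 6.1]
width: 0.0159
gripper_force: 60.0
t: 9.8
eef_pos: [0.5409, 0.1359, 0.1148]
ee_rot: [-3.141, -0.0, -0.494]
force: [-1.4, 0.1, 6.1]
width: 0.0156
gripper_force: 60.0
```

```bash
python3 -m jog '[[-1,[0,0,1],0],[-1,[0,0,1],0]]'|sed -n '2p;4p'; python3 -m jog '[[-1,[0,0,1],0],[-1,[0,0,1],0]]'|sed -n '2p;4p'
```

```text
eef_pos: [0.5409, 0.1359, 0.1138]
force: [-1.3, -0.4, 6.7]
eef_pos: [0.5409, 0.1359, 0.1128]
force: [-1.7, 0.2, 7.1]
```

```bash
python3 -m jog '[[-1,[0,0,1],0],[-1,[0,0,1],0]]'|sed -n '2p;4p'; python3 -m jog '[[-1,[0,0,1],0],[-1,[0,0,1],0]]'|sed -n '2p;4p'
```

```text
eef_pos: [0.5409, 0.1359, 0.1119]
force: [-2.2, 0.9, 7.5]
eef_pos: [0.5409, 0.1359, 0.111]
force: [-2.7, 0.2, 7.3]
```

```bash
python3 -m jog '[[-1,[0,0,1],0],[-1,[0,0,1],0]]'|sed -n '2p;4p'; python3 -m jog '[[-1,[0,0,1],0],[-1,[0,0,1],0]]'|sed -n '2p;4p'
```

```text
eef_pos: [0.5409, 0.1359, 0.1099]
force: [-1.4, 0.3, 7.8]
eef_pos: [0.5409, 0.1359, 0.1091]
force: [-2.1, -0.6, 8.4]
```

```bash
python3 -m jog '[[-1,[0,0,1],0],[-1,[0,0,1],0]]'|sed -n '2p;4p'; python3 -m jog '[[-1,[0,0,1],0],[-1,[0,0,1],0]]'|sed -n '2p;4p'
```

```text
eef_pos: [0.541, 0.1359, 0.109]
force: [-5.9, 0.7, 16.7]
eef_pos: [0.541, 0.1359, 0.1089]
force: [-8.6, 0.5, 25.5]
```

It bottoms at TCP z = 0.109, so mid is 6 mm above the socket. I'll back off about 1 mm and turn clockwise.

```bash
python3 -m jog '[[-1,[0,0,-1.5],0],[-1,[0,0,-2.8],0],[-1,[0,0,-2.8],0.05],[-1,[0,0,-2.8],0.1],[-1,[0,0,-2.8],0.15],[-1,[0,0,-2.8],0.2],[-1,[0,0,-2.8],0.25],[-1,[0,0,-2.8],0.25]]'; python3 -c "
from h import *
print(status.get_state()['moment'])"
```

```text
t: 12.8
eef_pos: [0.5415, 0.1361, 0.1101]
ee_rot: [-3.14, -0.001, -0.744]
force: [-0.8, -0.8, 7.7]
width: 0.0158
gripper_force: 60.0
[-0.02607165  0.26679235 -0.06067522]
```

```bash
python3 -m jog '[[-1,[0,0,0],0.08],[-1,[0,0,0],0.16],[-1,[0,0,0],0.24],[-1,[0,0,0],0.32],[-1,[0,0,0],0.4],[-1,[0,0,0],0.48],[-1,[0,0,0],0.56],[-1,[0,0,0],0.56]]'; python3 -c "
from h import *
print(status.get_state()['moment'])"
```

```text
t: 13.8
eef_pos: [0.5418, 0.1362, 0.1102]
ee_rot: [-3.139, 0.0, -1.304]
force: [0.4, 0.2, 7.5]
width: 0.0156
gripper_force: 60.0
[ 0.06523519  0.02158738 -0.07957492]
```

```bash
python3 -m jog '[[-1,[0,0,0],0.08],[-1,[0,0,0],0.16],[-1,[0,0,0],0.24],[-1,[0,0,0],0.32],[-1,[0,0,0],0.4],[-1,[0,0,0],0.48],[-1,[0,0,0],0.54],[-1,[0,0,0],0.59],[-1,[0,0,0],0.59]]'; python3 -c "
from h import *
print(status.get_state()['moment'])"
```

```text
t: 14.92
eef_pos: [0.5418, 0.1362, 0.1102]
ee_rot: [-3.14, 0.001, -1.894]
force: [-0.1, 0.6, 8.1]
width: 0.0155
gripper_force: 60.0
[ 0.08766197 -0.07688804 -0.01830713]
```

```bash
python3 -m jog '[[-1,[0,0,-2],0],[-1,[0,0,-4],0],[-1,[0,0,-6],0],[-1,[0,0,-8],0],[-1,[0,0,-10],0],[-1,[0,0,-11],0],[-1,[0,0,-11],0]]'; python3 -c "
from h import *
print(status.get_state()['moment'])"
```

```text
t: 15.8
eef_pos: [0.5415, 0.1362, 0.1207]
ee_rot: [-3.14, 0.001, -1.893]
force: [3.3, 0.5, 4.6]
width: 0.0157
gripper_force: 60.0
[ 2.08428912e-01 -1.53921310e+00  5.07645184e-04]
```

```bash
python3 -m jog '[[-0.6,[0,0,0],0],[-0.4,[0,0,0],0],[-0.2,[0,0,0],0],[0,[0,0,0],0],[0,[0,0,0],0],[0,[0,0,-10],0],[0,[0,0,-25],0],[0,[0,0,-50],0],[0,[0,0,-100],0],[0,[-60,0,-130],0],[0,[-60,0,-130],0]]' 60; python3 - <<'E'
from h import *
d=grab('scene','s4');w=grab('wrist','w4')
a=cv2.resize(d['color'][120:260,200:340,::-1],(400,400),interpolation=cv2.INTER_CUBIC);b=cv2.resize(w['color'][:,:,::-1],(400,300))
cv2.imwrite('pics/c3.png',np.hstack([a,np.vstack([b,np.zeros((100,400,3),np.uint8)])])); s=status.get_state(); print(s['force'],s['moment'],s['eef_pos'])
E
```

```text
t: 17.18
eef_pos: [0.5617, 0.1956, 0.2543]
ee_rot: [-3.137, 0.005, -1.892]
force: [-1.2, 0.0, 0.1]
width: 0.0438
gripper_force: 0.0
[ 0.78944628 -0.2880347  -0.55171972] [ 0.03432856 -0.05773358  0.00800451] [0.55980795 0.19344118 0.25144711]
```

View pics/c3.png

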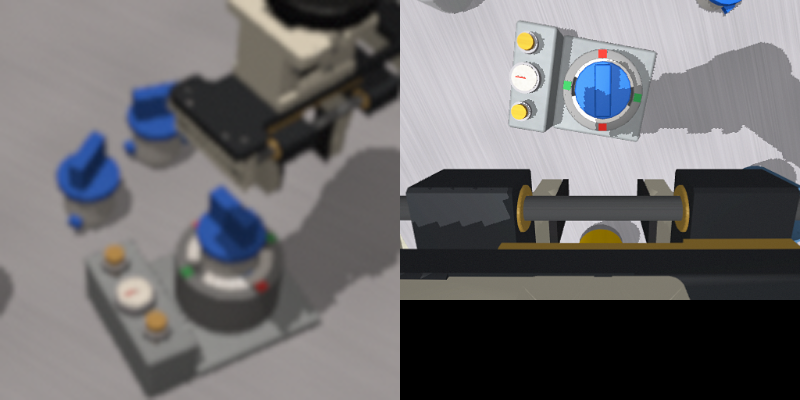

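The bar lines up with both red marks, so the angle is right. I'll check the height and tilt before handing in.

```bash
python3 - <<'E'
from h import *
d=grab('wrist','w5'); hsv=cv2.cvtColor(d['color'],cv2.COLOR_RGB2HSV)
m=((hsv[...,0]>100)&(hsv[...,0]<125)&(hsv[...,1]>150)).astype(np.uint8); m[:60]=0;m[170:]=0;m[:,:200]=0;m[:,320:]=0
c=max(cv2.findContours(m,0,cv2.CHAIN_APPROX_NONE)[0],key=len)[:,0].astype(float)
for z in(.091,.097,.104,.110):
    P=np.array([plane(d,u,z) for u in c])[:,:2]; q=least_squares(lambda p:np.hypot(*(P-p[:2]).T)-p[2],[*P.mean(0),.03],loss='soft_l1',f_scale=.0005).x; print(z,q.round(4))
R=[plane(d,u,.07) for a,u in blobs(d,172,8,(200,50,320,170),10)]; print(np.round(R,4),(R[0]+R[1])/2)
E
```

```text
0.091 [0.54   0.1347 0.0313]
0.097 [0.5399 0.1346 0.0307]
0.104 [0.5398 0.1345 0.0299]
0.11 [0.5398 0.1344 0.0293]
[[0.527  0.0945 0.07  ]
 [0.5545 0.1768 0.07  ]] [0.54071282 0.13560883 0.07      ]
```

```bash
python3 - <<'E'
from h import *
def ext(n,box):
    d=load(n); hsv=cv2.cvtColor(d['color'],cv2.COLOR_RGB2HSV)
    m=((hsv[...,0]>100)&(hsv[...,0]<125)&(hsv[...,1]>150)).astype(np.uint8); b=np.zeros_like(m); b[box[1]:box[3],box[0]:box[2]]=1
    return d,max(cv2.findContours(m*b,0,cv2.CHAIN_APPROX_NONE)[0],key=len)[:,0].astype(float)
for n,box,z in(('w1',(225,153,305,228),.062),('w5',(200,60,320,170),.104)):
    d,c=ext(n,box); P=np.array([plane(d,u,z) for u in c])[:,:2]
    print(n,least_squares(lambda p:np.hypot(*(P-p[:2]).T)-p[2],[*P.mean(0),.03],loss='soft_l1',f_scale=.0005).x.round(4))
d,c=ext('s4',(255,175,300,230)); print('scene bbox',c.min(0),c.max(0))
for mid in(.089,.077):
    a=np.linspace(0,6.283,90); x0=np.array([.5407,.1357]); D=[proj(d,[x0[0]+.031*np.cos(t),x0[1]+.031*np.sin(t),mid+h]) for t in a for h in(.005,.015)]
    y=-1.894; D+=[proj(d,[x0[0]+i*.025*np.cos(y)-j*.008*np.sin(y),x0[1]+i*.025*np.sin(y)+j*.008*np.cos(y),mid+.0485]) for i in(-1,1) for j in(-1,1)]
    D=np.array(D); print(mid,D.min(0).round(1),D.max(0).round(1))
s=status.get_state();print(s['t'],s['qd'])
E
```

```text
w1 [ 0.5124 -0.1384  0.0302]
w5 [0.5398 0.1345 0.0299]
scene bbox [270. 186.] [292. 210.]
0.089 [268.  183.1] [293.  211.7]
0.077 [267.8 186.2] [292.6 214.7]
17.325 [-0.01008694  0.00093052 -0.02346861  0.00013429  0.00465174 -0.00188011]
```

The wrist-view radius and the scene bounding box both agree with the locked height (mid 19 mm above the socket).

```bash
python3 -c "
from station import order
print(order.job_done())"
```

```text
the job is handed in; nothing more can be done
None
```

The new blue-handled cartridge is fitted and locked in the filter head, released, and the job was handed in at about 17 s; peak push on the head was about 28 N, and nothing else was touched.

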